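# Pack the second cheese wedge head to tail

## Robot

A 7-joint arm with a two-finger parallel gripper is mounted at the origin on a cart in front of the work surface, level with it; the furniture and walls round the work are solid. World frame = base frame: x ahead of the robot, y to its left, z up, the work surface at z = 0. Lengths are in mm, angles in rad, forces in N, time in s.
With the tool pointing down it reaches from about 400 to 850 mm from the base axis. Payload 4.4 kg.
Tool frame: the origin (TCP) lies on the centre line of the jaws, within the pads' length; the fingertips stand 25 mm ahead of it and the grasp point (between the pads) lies 6 mm ahead of it; z points along the fingers, y is the line along which they close (so a half turn about z gives the same grasp; the last joint's range is limited). The gripper opens to 94 mm and grips with 3 to 60 N. Pads are 16 mm wide; open, the fingers measure 119 mm over their backs; the gripper's body (75 mm by 177 mm) begins 78 mm behind the grasp point.
Start: joints at [1.096, 0.628, 0.038, 1.517, -0.027, 0.996, -0.02], TCP at [258.409, -596.442, 230.478] pointing down, gripper open.
Joint ranges: [-3.06, 3.06], [-0.37, 2.12], [-1.25, 1.32], [0.18, 2.47], [-1.1, 4.24], [0.23, 1.98], [-2.94, 2.94]. Speed limits (rad/s): [2.57, 2.57, 3.14, 3.14, 3.14, 3.14, 3.14].

## Interface

Orientations are given as a unit quaternion [w, x, y, z].
In Python, from cell import monitor, grab_frame, camera_model, ticket gives the robot as it stands.
- The arm moves only by the tool arm_command, never from a script. Its argument "motion" is a list of rows, each a list of 3 entries, a list of its own where there are three numbers: the shift along the tool's x, y, z in units of 120 mm (1.0 is 120 mm), then the turn, a rotation vector about the tool's x, y, z in units of 2 pi rad (1.0 is 2 pi rad), then the closure, from 0 (fully open) to 1 (shut). In form: [[[x, y, z], [wx, wy, wz], gripper], ...]. A call has 1 to 8 rows; each row shifts and turns the commanded pose from where the row before left it, along the tool's axes as they then stand; what a row does not reach is not made up. A row lasts 1/10 s, in which the tool goes at most 50 mm and 8.59 degrees, less where a joint would pass 70% of its speed; a pose out of reach is approached as far as the arm can. A call with a number of a shift or a turn outside -1 to 1 is refused whole. A call with a gripper value outside its range is refused whole. The fingers move at their own pace and stop on an object; "grip_force" is the grip in N (left out, the last holds). Time passes only in rows, so rows that do not move let the fingers close. It gives the time, the measured TCP pose, the force, the opening and the grip force at its end, in the units of the state.
- monitor.sense(): the state, without advancing time (a new reading comes with each control period).
- grab_frame(name): name is "scene" or "top" or "wrist"; returns the picture (480x640x3 uint8, red, green, blue); there is no depth.
- camera_model(name): a dict with "camera_matrix" (3x3 intrinsics, pixels), "rvec" (rotation vector, rad) and "tvec" (3), from world to camera coordinates, as OpenCV has them. Camera axes: x right, y down, z forward; pixel columns grow to the right and rows downward; lengths in mm; the calibration is good to about 2 mm. A picture is of the moment at which its call begins: read the wrist's pose just before it. camera_model takes no time and is no camera call; for the wrist camera it gives the pose at the moment of the call.
- ticket.finish_job(): hands the job in; it is judged then, once.
The state is a dict: "clock": time; "joint_pos": joint angles; "qvel": joint speeds; "tau": joint torques, N m; "eef_pos": TCP position; "ee_rot": TCP orientation; "wrist_force": force on the tool from outside, world axes, zero at the start; "ft_torque": the same for the moment, N m; "grip_width": opening from 0.0 (shut) to 1.0 (fully open); "grasp_force": force on a finger pad.
Only numpy, scipy, OpenCV 4.12 (cv2) and the standard library are available. Lean on these libraries where they do the work, as an engineer would, in place of code of your own. Each camera call takes 0.05 s, during which the arm holds its last target. There are 200 camera calls.

## Task

The low wooden cheese box holds one pale cheese wedge and has room for one more. Take the matching pale wedge from the worktop and lay it in the box beside the first, turned head to tail so that its thin end lies beside the other's thick end and the two fill the rectangle, both lying flat on the box floor inside the walls. Leave the orange wedge where it is.

Things in the scene. Friction and masses are not known exactly. Their poses are not given: they have to be found in the camera images.
- cheese_box: Low open box of light wood lined with white paper, fixed; yaw within 0.45 rad. Outside 96 (x) x 120 (y) mm, walls 8 mm thick, tops 14 mm above the worktop, floor 6 mm thick: inside 80 x 104 mm, 8 mm deep. Origin: centre of its underside, z up. The packed wedge lies along the +y wall; the -y side is free. Overhead a wall shelf begins at world x = 0.60 m, 0.45 m up.
- packed_wedge: Pale yellow wedge lying loose in the box; size, origin and axes as pale_wedge. Its straight flank is about 3 mm from the box's +y wall, its x axis points along the box's -x (thick end at the box's +x end). pale_wedge goes beside it turned the other way, x axis along the box's +x, straight flank towards the -y wall; together they make a 62 x 84 mm rectangle.
- pale_wedge: Loose pale yellow cheese wedge to pack, brown rind, 0.1 to 0.2 kg, 50 mm high. From above: parallel ends at x=-31 (60 mm wide) and x=+31 mm (24 mm wide), straight flank at y=-14 mm, slanting flank from y=+46 (thick end) to +10 (thin end). Origin: underside, midway between the ends; a grasp closing along x over it takes the ends, 62 mm apart. Start: left or right of the box, yaw within 1.1 rad.
- orange_wedge: Wedge of another cheese, orange with a red rind on the thick end; size, shape, origin and axes as pale_wedge. Loose on the worktop on the other side of the box. Not to be packed or moved.
Things that resemble listed ones, but are neither listed nor needed, are in the scene too. Leave any blue look-alike of the packed_wedge alone.

How it is judged (in metres and radians):
At the end, for the whole second after the job is handed in: Both pale wedges lie inside the box head to tail (nothing else fits), each flat on its floor within 3 mm and 0.08 rad, x axis within 0.25 rad of the box's, origin within 50 mm of the box's origin; the added one is within 15 mm of the box's middle along x and at rest (z of pale_wedge in the frame of cheese_box between 0.003 and 0.009 m and angle between each of pale_wedge, packed_wedge's own z axis and vertical below 0.08 rad and x of pale_wedge in the frame of cheese_box between -0.015 and 0.015 m and horizontal distance between each of pale_wedge, packed_wedge and cheese_box below 0.05 m and angle between the x axis of each of pale_wedge, packed_wedge and the x axis of cheese_box, either way round below 0.25 rad and z of packed_wedge in the frame of cheese_box between 0.003 and 0.009 m and linear speed of pale_wedge below 0.02 m/s); the robot touches nothing.
It fails at once if the orange wedge is shifted by more than 20 mm (distance of orange_wedge from where it was at the start of the episode above 0.02 m).
It fails at once if the wedge already packed is lifted out of the box (z of packed_wedge in the frame of cheese_box above 0.03 m).
It also fails if it takes over 32 s, if anything falls off the work surface, if the arm or the gripper's body presses on something with over 40 N, if the wrist force passes 120 N, or if a joint passes its speed limit or range.

## Working session

There is one attempt and no reset: what is moved stays moved. The work goes in short steps, Python scripts to look and compute and a tool call to move; the robot and the scene stay as the last step left them, time stands still between calls to the robot, and variables do not carry over. Pictures are saved under pics/ and viewed, at most 10 in all, crops included, and the job is handed in when it is done.

Besides the shell and the picture viewer there is one more tool, called after "Emit:" by a JSON object that holds its "op" and its "data", one argument or row to a line. arm_command: Moves the arm, as the interface text tells. Its arguments: {"type":"object","properties":{"motion":{"type":"array"},"grip_force":{"type":"number"}},"required":["motion"]}

```bash
mkdir -p pics
python3 - <<'E'
from cell import monitor, grab_frame, camera_model
import cv2
a=grab_frame("top");b=grab_frame("scene")
cv2.imwrite("pics/top.png",a[:,:,::-1]);cv2.imwrite("pics/scene.png",b[:,:,::-1])
for n in("top","scene"):print(camera_model(n))
print(monitor.sense())
E
```

```text
{'camera_matrix': array([[438.52106691,   0.        , 319.86129148],
       [  0.        , 438.52106691, 238.18015173],
       [  0.        ,   0.        ,   1.        ]]), 'rvec': array([ 2.17332389, -2.18909253,  0.07440038]), 'tvec': array([-285.70301338,  532.31446272,  842.84310372])}
{'camera_matrix': array([[510.16842986,   0.        , 326.64243833],
       [  0.        , 510.16842986, 237.57012231],
       [  0.        ,   0.        ,   1.        ]]), 'rvec': array([ 1.91164754, -1.10864877,  0.56972392]), 'tvec': array([-499.60709931,  201.84348562,  822.24223809])}
{'clock': 0.1, 'joint_pos': array([ 1.09620046,  0.6292562 ,  0.03846852,  1.51823796, -0.02700518,
        0.99626691, -0.02003502]), 'qvel': array([ 0.00089464, -0.00045849, -0.00066701, -0.00332683, -0.00060045,
       -0.00127271,  0.00106826]), 'tau': array([ 1.95446293e-03, -5.50795341e+01,  1.14669040e+00, -1.87117445e+01,
       -5.22980187e-02,  1.91683177e-02,  6.53271877e-05]), 'eef_pos': array([ 258.18356671, -595.9429879 ,  229.65440281]), 'ee_rot': array([-8.05067140e-04,  9.79188757e-01,  2.02949990e-01, -1.79838161e-04]), 'wrist_force': array([ 0.18818433, -0.43369269, -0.25891275]), 'ft_torque': array([ 0.02809301, -0.02553557,  0.00472435]), 'grasp_force': 0.0, 'grip_width': 0.997245651745712}
```

View pics/top.png

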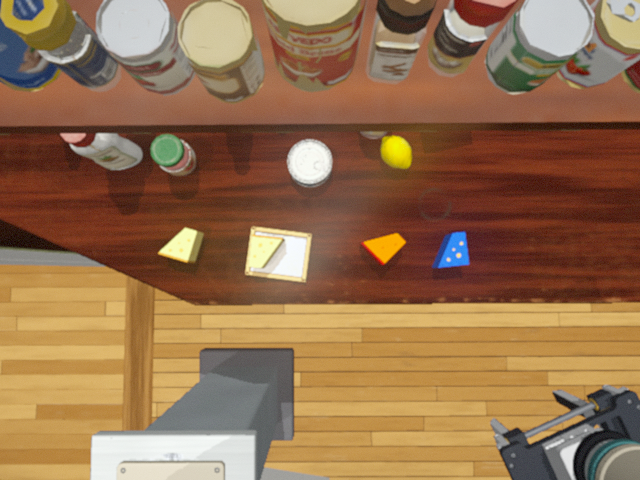

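View pics/scene.png

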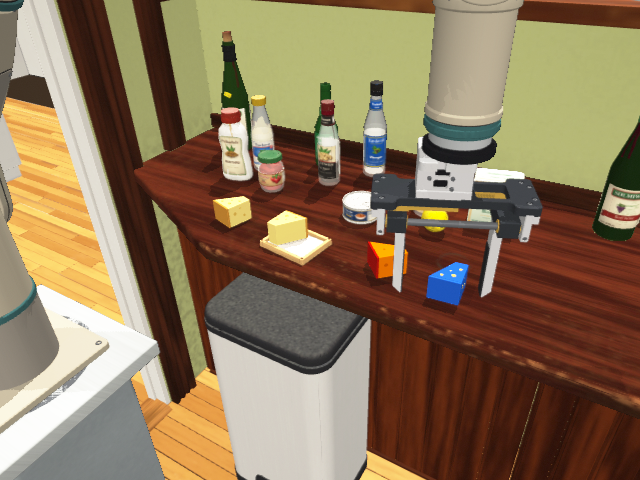

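The top view shows the pale wedge at (182,246), the box at (279,254) with the packed wedge on its left, orange at (384,248) and blue at (452,250). The scene view agrees: pale wedge at (232,211), box at (295,243).

```bash
cat > h.py <<'E'
import cv2, numpy as np
from cell import camera_model
def ray(m,px,z):
    K=m["camera_matrix"];R,_=cv2.Rodrigues(m["rvec"]);t=m["tvec"]
    p=np.atleast_2d(np.array(px,float)); c=-R.T@t
    d=(R.T@np.linalg.inv(K)@np.c_[p,np.ones(len(p))].T).T
    s=(z-c[2])/d[:,2]
    return c+s[:,None]*d
def quad(mask):
    cs,_=cv2.findContours(mask,cv2.RETR_EXTERNAL,cv2.CHAIN_APPROX_NONE)
    c=cv2.convexHull(max(cs,key=cv2.contourArea))
    return cv2.approxPolyN(c,4,ensure_convex=True).reshape(-1,2)
E
python3 - <<'E'
from h import *
m=camera_model("top");R,_=cv2.Rodrigues(m["rvec"]);print("cam",-R.T@m["tvec"])
im=cv2.imread("pics/top.png");hsv=cv2.cvtColor(im,cv2.COLOR_BGR2HSV)
for n,(u,v) in dict(pale=(182,246),packed=(263,252),box=(295,255)).items():print(n,hsv[v,u])
cr=im[210:300,140:330];cv2.imwrite("pics/c.png",cv2.resize(cr,None,fx=4,fy=4,interpolation=cv2.INTER_CUBIC))
# box outer: bright pixels
x0,y0=235,215
k=((hsv[...,2]>150)).astype(np.uint8);k[:,:235]=0;k[:,325:]=0;k[:215]=0;k[295:]=0
q=quad(k);print("box",q.tolist(),ray(m,q,14).round().tolist())
y=cv2.inRange(hsv,(20,60,150),(35,255,255))
for n,a,b in(("pale",145,215),("packed",250,290)):
    k=y.copy();k[:,:a]=0;k[:,b:]=0;k[:220 if n=="pale" else 233]=0;k[272:]=0
    q=quad(k);print(n,q.tolist(),ray(m,q,50).round().tolist())
E
```

```text
cam [ 466.78885999 -294.04442996  878.07484303]
pale [ 32  70 252]
packed [ 29  86 248]
box [102   5 251]
box [[312, 233], [305, 283], [244, 274], [250, 225]] [[541.0, -274.0, 14.0], [443.0, -260.0, 14.0], [461.0, -140.0, 14.0], [558.0, -151.0, 14.0]]
pale [[197, 230], [194, 265], [157, 253], [184, 226]] [[545.0, -56.0, 50.0], [479.0, -52.0, 50.0], [502.0, 19.0, 50.0], [553.0, -32.0, 50.0]]
packed [[285, 239], [264, 267], [250, 267], [250, 232]] [[527.0, -224.0, 50.0], [474.0, -184.0, 50.0], [474.0, -158.0, 50.0], [541.0, -157.0, 50.0]]
```

View pics/c.png

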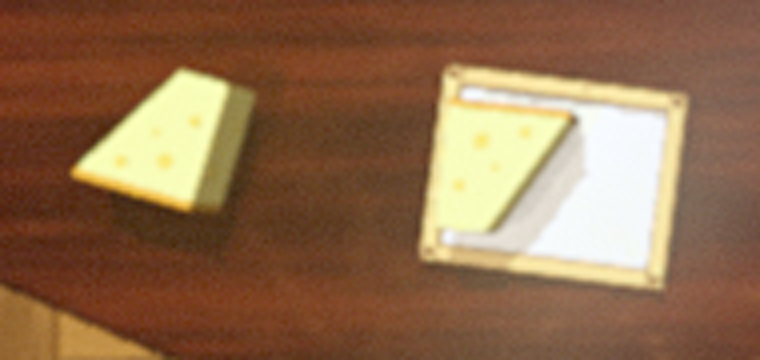

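```bash
cat >> h.py <<'E'
W=np.array([[31,10],[31,-14],[-31,-14],[-31,46]],float)  # thinL thinR thickR thickL
def fit(P,W=W):
    P=np.asarray(P)[:,:2];a=W-W.mean(0);b=P-P.mean(0)
    th=np.arctan2((a[:,0]*b[:,1]-a[:,1]*b[:,0]).sum(),(a*b).sum())
    c,s=np.cos(th),np.sin(th);R=np.array([[c,-s],[s,c]])
    o=P.mean(0)-R@W.mean(0);return o.round(1),round(th,3),(P-(W@R.T+o)).round(1).tolist()
E
python3 - <<'E'
from h import *
from scipy.spatial.transform import Rotation as Ro
m=camera_model("top")
print(fit(ray(m,[(185.5,227),(197,230.5),(188,263),(158,253.8)],50)))
print(fit(ray(m,[[312,233],[305,283],[244,274],[250,225]],14),np.array([[48,-60],[-48,-60],[-48,60],[48,60]],float)))
from cell import monitor
s=monitor.sense();print(Ro.from_quat(s["ee_rot"],scalar_first=True).as_matrix().round(3))
w=camera_model("wrist");R,_=cv2.Rodrigues(w["rvec"]);print(-R.T@w["tvec"],R.round(2),w["camera_matrix"])
E
```

```text
(array([517.8, -35.4]), np.float64(-0.274), [[0.8, -0.4], [0.4, 0.7], [-1.4, 0.2], [0.2, -0.5]])
(array([ 500.6, -206.2]), np.float64(-0.139), [[1.1, -1.7], [-2.1, -0.8], [-0.3, 0.3], [1.3, 2.2]])
[[ 0.918  0.397 -0.001]
 [ 0.397 -0.918  0.002]
 [-0.    -0.002 -1.   ]]
[ 329.39877193 -565.22542346  383.56841631] [[ 0.4  -0.92 -0.  ]
 [-0.88 -0.38  0.27]
 [-0.25 -0.1  -0.96]] [[374.95893647   0.         319.6307142 ]
 [  0.         374.95893647 239.19816629]
 [  0.           0.           1.        ]]
```

Emit:
{"op": "arm_command", "data": {
  "motion": [
    [[0.274, -0.245, 0.03], [0, 0, 0], 0],
    [[0.274, -0.245, 0.03], [0, 0, 0], 0],
    [[0.274, -0.245, 0.03], [0, 0, 0], 0],
    [[0.274, -0.245, 0.03], [0, 0, 0], 0],
    [[0.274, -0.245, 0.03], [0, 0, 0], 0],
    [[0.274, -0.245, 0.03], [0, 0, 0], 0],
    [[0.274, -0.245, 0.03], [0, 0, 0], 0],
    [[0.274, -0.245, 0.03], [0, 0, 0], 0]
  ]
}}

```text
clock: 0.9
eef_pos: [406.6, -274.4, 201.4]
ee_rot: [-0.0, 0.979, 0.203, -0.0]
wrist_force: [0.7, 0.3, 0.6]
grip_width: 1.003
grasp_force: 0.0
```

Emit:
{"op": "arm_command", "data": {
  "motion": [
    [[0.274, -0.245, 0.03], [0, 0, 0], 0],
    [[0.274, -0.245, 0.03], [0, 0, 0], 0],
    [[0.274, -0.245, 0.03], [0, 0, 0], 0],
    [[0.274, -0.245, 0.03], [0, 0, 0], 0],
    [[0.274, -0.245, 0.03], [0, 0, 0], 0],
    [[0.274, -0.245, 0.03], [0, 0, 0], 0]
  ]
}}

```text
clock: 1.5
eef_pos: [517.5, -34.1, 179.8]
ee_rot: [-0.0, 0.979, 0.203, -0.0]
wrist_force: [1.2, 0.5, -0.5]
grip_width: 0.998
grasp_force: 0.0
```

Emit:
{"op": "arm_command", "data": {
  "motion": [
    [[0, 0, 0], [0, 0, -0.0236], 0],
    [[0, 0, 0], [0, 0, -0.0236], 0],
    [[0, 0, 0], [0, 0, -0.0236], 0],
    [[0, 0, 0], [0, 0, -0.0236], 0],
    [[0, 0, 0], [0, 0, -0.0236], 0],
    [[0, 0, 0], [0, 0, -0.0236], 0],
    [[0, 0, 0], [0, 0, 0], 0],
    [[0, 0, 0], [0, 0, 0], 0]
  ]
}}

```text
clock: 2.3
eef_pos: [517.0, -35.9, 179.9]
ee_rot: [-0.0, 0.798, 0.603, -0.0]
wrist_force: [-0.5, 0.4, 0.1]
grip_width: 0.999
grasp_force: 0.0
```

Run:
```python
from cell import monitor,grab_frame
from h import *
s=monitor.sense();m=camera_model("wrist");a=grab_frame("wrist");print(s["clock"],s["eef_pos"],s["ee_rot"],s["joint_pos"])
cv2.imwrite("pics/w1.png",a[:,:,::-1]);np.savez("w1.npz",**m)
```

```text
2.3 [517.02483617 -35.93371538 179.8875644 ] [-2.16471967e-04  7.97706744e-01  6.03045515e-01 -1.01410601e-04] [ 0.17245815  0.51753487 -0.22823983  1.93206983  0.17202939  0.71097306
 -0.43384845]
```

View pics/w1.png

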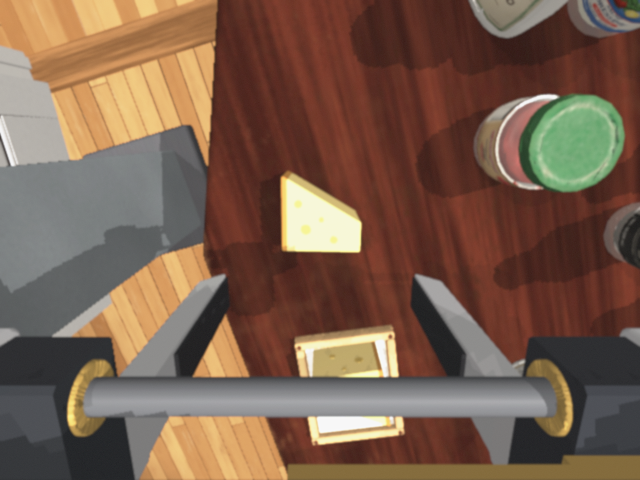

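Wrist view: wedge top face at corners ≈(288,172), (360,218), (360,251), (284,250), centred between the fingers; the jar at (575,140) is off to the side.

Run:
```python
from h import *
m=dict(np.load("w1.npz"));im=cv2.imread("pics/w1.png");hsv=cv2.cvtColor(im,cv2.COLOR_BGR2HSV)
k=cv2.inRange(hsv,(20,40,180),(38,190,255));k[:150]=0;k[270:]=0;k[:,:260]=0;k[:,380:]=0
q=quad(k).astype(float);print(q.tolist())
P=ray(m,q,50)
for i in range(4):
    r=fit(np.roll(P[::-1],i,0))
    if np.abs(r[2]).max()<8:print("rev",r)
    r=fit(np.roll(P,i,0))
    if np.abs(r[2]).max()<8:print(r)
```

```text
[[362.0, 215.0], [360.0, 252.0], [283.0, 251.0], [281.0, 167.0]]
(array([519.7, -30.6]), np.float64(-0.288), [[0.8, 2.9], [-1.3, -2.7], [-0.3, -2.8], [0.8, 2.7]])
```

Emit:
{"op": "arm_command", "data": {
  "motion": [
    [[0.014, 0.018, 0.2], [0, 0, 0], 0],
    [[0, 0, 0.25], [0, 0, 0], 0],
    [[0, 0, 0.25], [0, 0, 0], 0],
    [[0, 0, 0.25], [0, 0, 0], 0],
    [[0, 0, 0.14], [0, 0, 0], 0],
    [[0, 0, 0.05], [0, 0, 0], 0],
    [[0, 0, 0], [0, 0, 0], 0],
    [[0, 0, 0], [0, 0, 0], 0]
  ],
  "grip_force": 20
}}

```text
clock: 3.15
eef_pos: [520.4, -34.7, 44.0]
ee_rot: [0.0, 0.797, 0.604, 0.0]
wrist_force: [-0.1, -0.1, 0.7]
grip_width: 1.0
grasp_force: 0.0
```

Emit:
{"op": "arm_command", "data": {
  "motion": [
    [[0, 0, 0], [0, 0, 0], 1],
    [[0, 0, 0], [0, 0, 0], 1],
    [[0, 0, 0], [0, 0, 0], 1],
    [[0, 0, 0], [0, 0, 0], 1],
    [[0, 0, 0], [0, 0, 0], 1],
    [[0, 0, 0], [0, 0, 0], 1],
    [[0, 0, 0], [0, 0, 0], 1],
    [[0, 0, 0], [0, 0, 0], 1]
  ],
  "grip_force": 20
}}

```text
clock: 3.95
eef_pos: [519.7, -34.8, 43.5]
ee_rot: [0.0, 0.797, 0.605, -0.0]
wrist_force: [-1.4, -0.3, 5.1]
grip_width: 0.66
grasp_force: 20.0
```

Emit:
{"op": "arm_command", "data": {
  "motion": [
    [[0, 0, -0.1], [0, 0, 0], 1],
    [[0, 0, -0.2], [0, 0, 0], 1],
    [[0, 0, -0.2], [0, 0, 0], 1],
    [[0, 0, -0.21], [0, 0, 0], 1],
    [[0, 0, 0], [0, 0, -0.011], 1],
    [[0, 0, 0], [0, 0, -0.011], 1],
    [[-0.15, 0.005, 0], [0, 0, 0], 1],
    [[-0.25, 0.005, 0], [0, 0, 0], 1]
  ]
}}

```text
clock: 4.75
eef_pos: [515.1, -80.6, 129.2]
ee_rot: [-0.0, 0.751, 0.66, 0.001]
wrist_force: [0.7, -0.2, -1.8]
grip_width: 0.657
grasp_force: 20.0
```

Emit:
{"op": "arm_command", "data": {
  "motion": [
    [[-0.3, 0.01, 0], [0, 0, 0], 1],
    [[-0.3, 0.01, 0], [0, 0, 0], 1],
    [[-0.3, 0.01, 0], [0, 0, 0], 1],
    [[-0.25, 0, 0], [0, 0, 0], 1],
    [[-0.144, 0, 0], [0, 0, 0], 1],
    [[0, 0, 0], [0, 0, 0], 1],
    [[0, 0, 0], [0, 0, 0], 1],
    [[0, 0, 0], [0, 0, 0], 1]
  ]
}}

```text
clock: 5.55
eef_pos: [497.8, -234.9, 128.7]
ee_rot: [-0.0, 0.752, 0.659, 0.0]
wrist_force: [-0.2, 0.7, -0.5]
grip_width: 0.66
grasp_force: 20.0
```

Run:
```python
from cell import monitor,grab_frame
from h import *
s=monitor.sense();m=camera_model("wrist");a=grab_frame("wrist");print(s["clock"],s["eef_pos"],s["ee_rot"],s["grip_width"],s["wrist_force"])
cv2.imwrite("pics/w2.png",a[:,:,::-1]);np.savez("w2.npz",**m)
```

```text
5.55 [ 497.76822869 -234.89224093  128.67267274] [-3.08917862e-04  7.52111106e-01  6.59036080e-01  4.82905006e-04] 0.6597133405350981 [-0.15531845  0.70197835 -0.48872235]
```

View pics/w2.png

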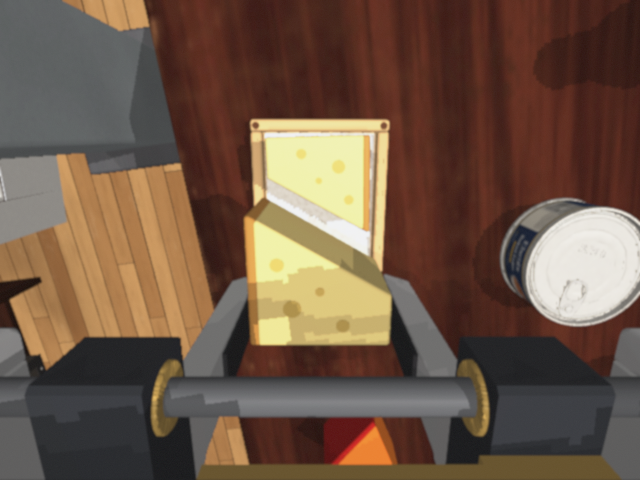

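Wrist view: the held wedge (top corners ≈(250,222),(391,290),(391,345),(252,345)) is in line with the box; the packed wedge top is at (266,135),(368,135),(367,230),(266,178), box far wall from (251,120) to (389,120).

Run:
```python
from h import *
m=dict(np.load("w2.npz"))
print("held",fit(ray(m,[(391,290),(391,345),(254,345),(254,224)],135)))
pk=ray(m,[(266,178),(266,135),(368,135),(368,230)],56)
print("packed pts");o=np.array([500.6,-206.2])
b=ray(m,[(251,120),(389,120),(251,132),(389,132)],14)[:,:2];d=b[1]-b[0];th=np.arctan2(d[1],d[0]);print("box",b.round(1).tolist(),th,np.linalg.norm(d))
R=np.array([[np.cos(th),-np.sin(th)],[np.sin(th),np.cos(th)]])
c=b[:2].mean(0)-R@[0,60];print("box centre",c)
print("packed in box",((pk[:,:2]-c)@R).round(1).tolist())
t=c+R@[0,-30];print("target",t)
```

```text
held (array([ 499.3, -233.5]), np.float64(-0.115), [[-1.9, 2.7], [-1.3, 0.3], [0.1, 1.2], [3.1, -4.2]])
packed pts
box [[462.6, -141.4], [556.0, -153.9], [461.1, -149.1], [555.4, -161.8]] -0.1330541293526848 94.3049920853647
box centre [ 501.33930299 -207.10760241]
packed in box [[-32.4, 25.2], [-31.5, 50.0], [27.9, 50.0], [29.9, -7.0]]
target [ 497.35944624 -236.84244292]
```

Emit:
{"op": "arm_command", "data": {
  "motion": [
    [[-0.02, -0.006, 0.05], [0, 0, 0], 1],
    [[0, 0, 0.12], [0, 0, 0], 1],
    [[0, 0, 0.15], [0, 0, 0], 1],
    [[0, 0, 0.15], [0, 0, 0], 1],
    [[0, 0, 0.1], [0, 0, 0], 1],
    [[0, 0, 0.05], [0, 0, 0], 1],
    [[0, 0, 0.02], [0, 0, 0], 1],
    [[0, 0, 0], [0, 0, 0], 1]
  ]
}}

```text
clock: 6.4
eef_pos: [496.5, -239.0, 51.7]
ee_rot: [0.0, 0.753, 0.658, 0.0]
wrist_force: [0.5, 0.2, 0.2]
grip_width: 0.655
grasp_force: 20.0
```

Emit:
{"op": "arm_command", "data": {
  "motion": [
    [[0, 0, 0.01], [0, 0, 0], 1],
    [[0, 0, 0.01], [0, 0, 0], 1],
    [[0, 0, 0], [0, 0, 0], 1]
  ]
}}

```text
clock: 6.7
eef_pos: [496.5, -239.3, 49.6]
ee_rot: [0.0, 0.753, 0.658, 0.0]
wrist_force: [-0.0, -0.6, -1.5]
grip_width: 0.656
grasp_force: 20.0
```

Emit:
{"op": "arm_command", "data": {
  "motion": [
    [[0, 0, 0], [0, 0, 0], 0.15],
    [[0, 0, 0], [0, 0, 0], 0.15],
    [[0, 0, 0], [0, 0, 0], 0],
    [[0, 0, 0], [0, 0, 0], 0],
    [[0, 0, 0], [0, 0, 0], 0],
    [[0, 0, 0], [0, 0, 0], 0]
  ]
}}

```text
clock: 7.3
eef_pos: [496.3, -239.1, 49.3]
ee_rot: [0.0, 0.753, 0.658, 0.0]
wrist_force: [-0.1, 0.2, 0.1]
grip_width: 1.001
grasp_force: 0.0
```

Emit:
{"op": "arm_command", "data": {
  "motion": [
    [[0, 0, -0.1], [0, 0, 0], 0],
    [[0, 0, -0.2], [0, 0, 0], 0],
    [[0, 0, -0.3], [0, 0, 0], 0],
    [[0, 0, -0.3], [0, 0, 0], 0],
    [[0, 0, -0.2], [0, 0, 0], 0],
    [[0, 0, 0], [0, 0, 0], 0],
    [[0, 0, 0], [0, 0, 0], 0]
  ]
}}

```text
clock: 8.0
eef_pos: [496.3, -239.3, 182.1]
ee_rot: [0.001, 0.753, 0.658, 0.0]
wrist_force: [0.2, -0.7, -1.0]
grip_width: 0.997
grasp_force: 0.0
```

Run:
```python
from cell import monitor,grab_frame
from h import *
s=monitor.sense();m=camera_model("wrist");a=grab_frame("wrist");print(s["clock"],s["eef_pos"],s["grip_width"],s["wrist_force"])
cv2.imwrite("pics/w3.png",a[:,:,::-1]);np.savez("w3.npz",**m)
b=grab_frame("scene");cv2.imwrite("pics/s3.png",cv2.resize(b[170:310,180:420,::-1],None,fx=3,fy=3))
```

```text
8.0 [ 496.26033031 -239.28585389  182.09514231] 0.9973363209970415 [ 0.16814972 -0.67937234 -1.02844787]
```

View pics/w3.png

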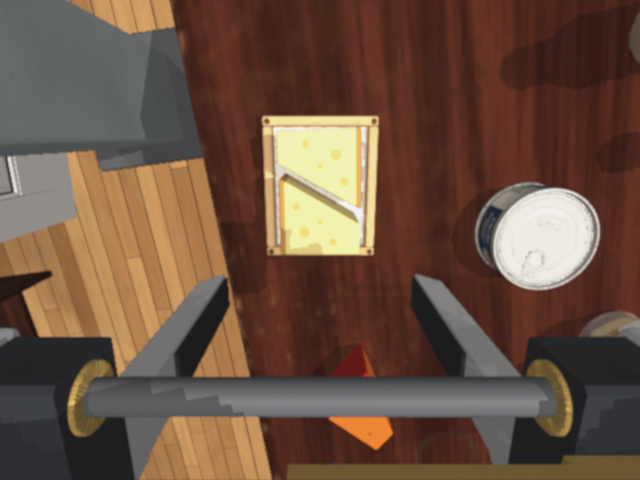

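View pics/s3.png

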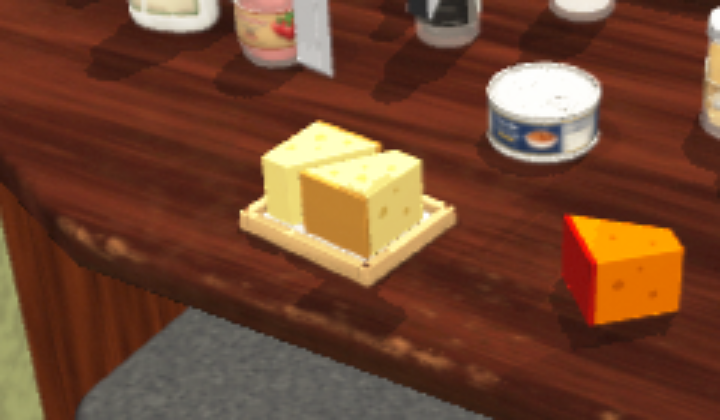

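Both views show the two wedges head to tail in the box; in the wrist view the added one's straight flank is at row ≈255, over the -y wall by perspective, so I check that edge and the level.

Run:
```python
from h import *
m=dict(np.load("w3.npz"))
b=ray(m,[(262,116),(379,116),(375,256),(267,256)],14)
o,th,r=fit(b,np.array([[-48,60],[48,60],[48,-60],[-48,-60]],float));print(o,th,r)
R=np.array([[np.cos(th),-np.sin(th)],[np.sin(th),np.cos(th)]])
for z in(56,59):print(((ray(m,[(281,255),(360,255),(360,221),(283,176)],z)[:,:2]-o)@R).round(1).tolist())
```

```text
[ 501.4 -206.9] -0.133 [[0.1, 0.2], [-0.3, -0.0], [0.8, -0.3], [-0.6, 0.2]]
[[-31.4, -45.4], [30.6, -45.6], [29.9, -18.3], [-28.0, 16.0]]
[[-31.0, -44.4], [30.2, -44.6], [29.5, -17.6], [-27.7, 16.3]]
```

```bash
python3 -c "
from cell import ticket
print(ticket.finish_job())"
```

```text
the job is handed in; nothing more can be done
None
```

The pale wedge lies head to tail beside the packed one, about 6 mm clear of the -y wall and centred along x by the last wrist image; I didn't touch the orange wedge, and the job was handed in at about 8 s (no verdict was returned).

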